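# Empty the labeller's catch tray into the finds carrier

### The job

The labeller has finished its batch: draw out its blue catch tray by the black knob, move every finds box from it into the aluminium carrier so that each lies flat inside on the carrier's floor, then swing the carrier's keeper bar shut over them by its red knob until it clicks into its catch, and push the empty catch tray back into the labeller until it clicks fully home. Leave the pen, the loupe, the glue bottle and the eraser where they are.

Things in the scene. Friction and masses are not known exactly. Their poses are not given: they have to be found in the camera images.
- labeller: white desktop box labeller, 165 deep x 244 wide x 142 mm high, label roll and small hopper on top (to 225 mm); stands fast. Origin on the desk at the middle of its front face; local +x points into the machine, so the catch tray comes out along local -x; z up. Its front overhangs the tray from 62 mm above the desk.
- catch_tray (a joint): travel in m of the blue catch tray along the labeller's local -x: 0 = fully home, 0.16 = drawn fully out (stop). At home a spring ball catch holds it: it gives way at 5 to 8 N, acts over the last 12 mm, and once over it the tray snaps home by itself. Elsewhere about 1 N of friction; it stays where it is left.
- tray_knob (a point): top of the black upright knob at the middle of the catch tray's front edge: 20 mm diameter, grip 28 mm tall (26 to 54 mm above the desk), thinner neck below; 62 mm in front of the labeller's face when the tray is home. Moves with the tray.
- tray_floor (a point): centre of the catch tray's inner floor (12 mm above the desk), moves with the tray. Axes as the labeller's: inner floor 148 mm along x, 208 mm along y, all round it lips 12 mm higher than the floor. The knob is 86 mm from it towards -x.
- carrier: shallow aluminium carrying tray with dark floor, stands fast. Inner floor 180 (local x) x 124 (local y) mm, 6 mm above the desk; side lips (along x) reach 18 mm, end walls 30 mm, end blocks up to 44 mm above the desk. Origin on the desk under its centre; local x along its length, z up.
- keeper (a joint): angle in rad of the flat steel keeper bar, swinging level about a pivot at the carrier's -x end: 0 = shut, along local +x over the carrier's middle; grows as it swings out to local +y; stop at 2.3. A spring ball catch at the carrier's +x end gives way at 4 to 7 N at the knob over the last 0.06 rad; past it the bar snaps shut. Elsewhere it stays put.
- keeper_pivot (a point): point on the keeper bar's upright pivot axis, 112 mm from the carrier's centre towards local -x, 74 mm above the desk. The bar's underside is 35 mm above the desk (boxes lying flat pass 3 mm below it), its top 43 mm; it is 60 mm wide for most of its length.
- keeper_knob (a point): top of the red upright knob near the keeper bar's free end: 20 mm diameter, grip 28 mm tall (46 to 74 mm above the desk), 228 mm from the pivot axis. Moves with the bar; when shut it stands just past the carrier's +x end block.
- finds_box_1: small finds box, 50 (local x) x 36 (y) x 26 mm (z), card base with clear fixed lid, a brown sherd and a white barcode label showing on top, about 45 g; origin at its centre, z up through the lid. Starts flat on the catch tray. May be absent.
- finds_box_2: small finds box, 50 (local x) x 36 (y) x 26 mm (z), card base with clear fixed lid, a brown sherd and a white barcode label showing on top, about 45 g; origin at its centre, z up through the lid. Starts flat on the catch tray. May be absent.
- finds_box_3: small finds box, 50 (local x) x 36 (y) x 26 mm (z), card base with clear fixed lid, a brown sherd and a white barcode label showing on top, about 45 g; origin at its centre, z up through the lid. Starts flat on the catch tray. May be absent.
- finds_box_4: small finds box, 50 (local x) x 36 (y) x 26 mm (z), card base with clear fixed lid, a brown sherd and a white barcode label showing on top, about 45 g; origin at its centre, z up through the lid. Starts flat on the catch tray. May be absent.
- finds_box_5: small finds box, 50 (local x) x 36 (y) x 26 mm (z), card base with clear fixed lid, a brown sherd and a white barcode label showing on top, about 45 g; origin at its centre, z up through the lid. Starts flat on the catch tray. May be absent.
- pen_red: red and white pen, 138 mm long, lying on the desk; origin at its middle on the desk. Leave it alone.
- loupe: folding loupe, 26 x 42 x 15 mm, on the desk; leave it alone.
- glue_bottle: small bottle with white cap, 27 mm wide, 71 mm tall, standing on the desk; leave it alone.
- eraser: blue and white eraser, 21 x 44 x 11 mm, on the desk; leave it alone.

How it is judged:
By the outcome, as a careful person would: the job done as asked, in the order asked, and still so for the second after the job is handed in, with the robot touching nothing.
Of finds_box_1, finds_box_2, finds_box_3, finds_box_4, finds_box_5 only 3 to 5 are there at a start; the rules pass over those that are not, and their reading is None.
At some moment in a run one of finds_box_1, finds_box_2, finds_box_3, finds_box_4, finds_box_5 may be knocked a few centimetres aside while the robot is not near it.
Once in a run the grip may slacken for a moment while it holds something.
It also fails if it takes over 210 s, if anything falls off the work surface, if the arm or the gripper's body presses on something with over 40 N, if the wrist force passes 120 N, or if a joint passes its speed limit or range.

### The arm

A 7-joint arm with a two-finger parallel gripper is mounted at the origin on a cart in front of the work surface, level with it; the furniture and walls round the work are solid. World frame = base frame: x ahead of the robot, y to its left, z up, the work surface at z = 0. Lengths are in mm, angles in degrees, forces in N, time in s.
With the tool pointing down it reaches from about 425 to 875 mm from the base axis. Payload 8.4 kg.
Tool frame: the origin (TCP) lies at the very end of the fingers, on their centre line; the grasp point (between the pads) lies behind it (hold_point_z is the z of the grasp point in the tool frame, in mm); z points along the fingers, y is the line along which they close (so a half turn about z gives the same grasp; the last joint's range is limited). The gripper opens to 87 mm and grips with 3 to 60 N. Pads are 19 mm wide; open, the fingers measure 117 mm over their backs; the gripper's body (75 mm by 190 mm) begins 51 mm behind the grasp point.
Start: joints at [60.378, 19.091, 2.286, 83.961, -0.768, 76.965, -3.352], TCP at [263.713, -594.07, 222.546] pointing down, gripper open.
Joint ranges: [-147.57, 147.57], [-21.85, 119.76], [-74.77, 79.35], [14.55, 137.4], [-85.83, 265.84], [4.83, 119.75], [-152.11, 152.11]. Speed limits (degrees/s): [127.2, 127.2, 159.86, 159.86, 180, 180, 180].

### API

Orientations are given as [roll, pitch, yaw] about the fixed x, y, z axes, in that order (R = Rz(yaw) Ry(pitch) Rx(roll)).
In Python, from workcell import * gives the robot as it stands.
- The arm moves only by the tool arm_command, never from a script. Its argument "motion" is a list of rows, each a list of 5 numbers: the shift along the tool's x, y, z in cm, then the turn about the tool's z in degrees, then the finger opening in cm, from 0 to 8.7. A call has 1 to 12 rows; each row shifts and turns the commanded pose from where the row before left it, along the tool's axes as they then stand; what a row does not reach is not made up. A row lasts 1/10 s, in which the tool goes at most 50 mm and 8.59 degrees, less where a joint would pass 70% of its speed; a pose out of reach is approached as far as the arm can. A call is refused whole if a number of a shift passes 5 or a number of a turn 8.59, either way. A call with a gripper value outside its range is refused whole. The fingers move at their own pace and stop on an object; "grip_force" is the grip in N (left out, the last holds). Time passes only in rows, so rows that do not move let the fingers close. It gives the time, the measured TCP pose, the force, the opening and the grip force at its end, in the units of the state.
- sense(): the state, without advancing time (a new reading comes with each control period).
- get_image(name): name is "scene" or "side" or "wrist"; returns a dict with "img" (420x560x3 uint8, red, green, blue), "depth" (420x560 float32, mm along the optical axis (not along the pixel's ray), 0 where there is no reading), "fovy" (degrees; the focal length in pixels is half the picture's height over the tangent of half this angle, whatever the lens; pixels are square), "cx", "cy" (the principal point, pixels), "k1" (the pictures are not rectified: a ray, as slopes to the right and down, at radius r is drawn at 1 + k1 r^2 times it, then the intrinsics apply), "T" (4x4, takes a point from camera to world coordinates). Camera axes: x right, y up, looking along -z (the intrinsics and any distortion apply to the point x, -y, -z); pixel columns grow to the right and rows downward; lengths in mm; the calibration is good to about 2 mm. A picture is of the moment at which its call begins.
- finish_job(): hands the job in; it is judged then, once.
The state is a dict: "clock": time; "joints": joint angles; "qd": joint speeds; "tau": joint torques, N m; "position": TCP position; "tcp_rot": TCP orientation; "contact_force": force on the tool from outside, world axes, zero at the start; "moment": the same for the moment, N m; "width": finger opening in mm; "finger_force": force on a finger pad.
Only numpy, scipy, OpenCV 4.12 (cv2) and the standard library are available. Lean on these libraries where they do the work, as an engineer would, in place of code of your own. Each camera call takes 0.05 s, during which the arm holds its last target. There are 200 camera calls.

## Working session

There is one attempt and no reset: what is moved stays moved. The work goes in short steps, Python scripts to look and compute and a tool call to move; the robot and the scene stay as the last step left them, time stands still between calls to the robot, and variables do not carry over. Pictures are saved under pics/ and viewed, at most 14 in all, crops included, and the job is handed in when it is done.

Besides the shell and the picture viewer there is one more tool, called after "Emit:" by a JSON object that holds its "fn" and its "kwargs", one argument or row to a line. arm_command: Moves the arm, as the interface text tells. Its arguments: {"type":"object","properties":{"motion":{"type":"array"},"grip_force":{"type":"number"}},"required":["motion"]}

```bash
ls; mkdir -p pics
cat > h.py <<'E'
from workcell import *
import numpy as np, cv2
def save(n,f):
    d=get_image(n); cv2.imwrite('pics/'+f,d['img'][:,:,::-1]); np.savez('pics/'+f[:-4]+'.npz',**d); return d
def load(f): return dict(np.load('pics/'+f+'.npz'))
def K(d):
    f=210/np.tan(np.radians(float(d['fovy']))/2); return np.array([[f,0,float(d['cx'])],[0,f,float(d['cy'])],[0,0,1]])
def rays(d,uv):
    p=cv2.undistortPoints(np.array(uv,float).reshape(-1,1,2),K(d),np.array([float(d['k1']),0,0,0,0])).reshape(-1,2)
    return np.c_[p[:,0],-p[:,1],-np.ones(len(p))]
def onz(d,uv,z):
    r=rays(d,uv)@d['T'][:3,:3].T; o=d['T'][:3,3]; z=np.broadcast_to(z,len(r))
    return o+r*((z-o[2])/r[:,2])[:,None]
def bydepth(d,uv):
    uv=np.array(uv).reshape(-1,2); r=rays(d,uv); z=d['depth'][uv[:,1].astype(int),uv[:,0].astype(int)]
    return (r*z[:,None])@d['T'][:3,:3].T+d['T'][:3,3]
def cloud(d):
    v,u=np.mgrid[:420,:560]; P=bydepth(d,np.c_[u.ravel(),v.ravel()]).reshape(420,560,3); P[d['depth']==0]=np.nan; return P
E
python3 - <<'E'
from h import *
for n in ('scene','side'):
    d=save(n,n+'0.png'); print(n,d['T'].round(2).tolist(),d['fovy'],d['k1'])
s=sense(); print({k:s[k] for k in s}); 
try: print(hold_point_z)
except Exception as e: print(e)
cv2.imwrite('pics/both.png',cv2.resize(np.vstack([cv2.imread('pics/scene0.png')]),(800,600)))
cv2.imwrite('pics/both2.png',cv2.resize(np.vstack([cv2.imread('pics/side0.png')]),(800,600)))
E
```

```text
pics
scene [[-0.86, 0.24, -0.44, -1.02], [-0.5, -0.39, 0.77, 994.35], [0.01, 0.89, 0.45, 660.92], [0.0, 0.0, 0.0, 1.0]] 42.411847148702236 -0.07589287361281209
side [[0.93, 0.12, -0.36, 89.15], [-0.38, 0.33, -0.86, -1059.51], [0.02, 0.94, 0.35, 513.28], [0.0, 0.0, 0.0, 1.0]] 47.874983616816884 -0.1508272825468021
{'clock': 0.1, 'joints': array([60.37768534, 19.12734549,  2.28334217, 84.00556524, -0.76752024,
       76.96566752, -3.35095669]), 'qd': array([ 0.02393277, -0.03279974,  0.03516996, -0.22608511, -0.04424298,
        0.03296207, -0.09269505]), 'tau': array([ 4.30110333e-03, -6.57808328e+01,  1.34036075e+00, -4.04711044e+01,
       -5.94876241e-02,  4.09251661e-02,  1.25964752e-04]), 'position': array([ 263.55758483, -593.70652332,  221.75567662]), 'tcp_rot': array([-1.79916817e+02,  5.38340284e-03,  2.39397539e+01]), 'contact_force': array([ 1.02388803, -0.86889203,  0.77763728]), 'moment': array([ 0.04023122,  0.02614418, -0.01508771]), 'finger_force': 0.0, 'width': 86.6908633807211}
-18.700000000000003
```

View pics/both.png

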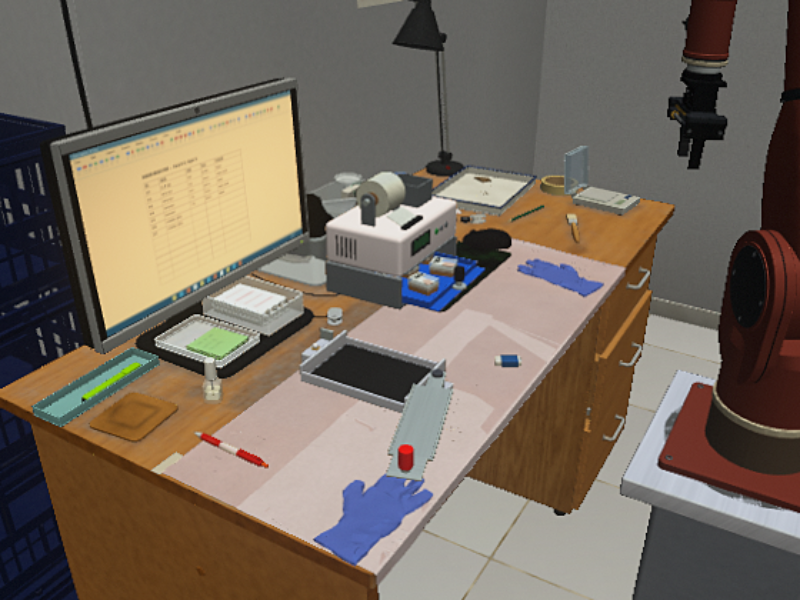

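View pics/both2.png

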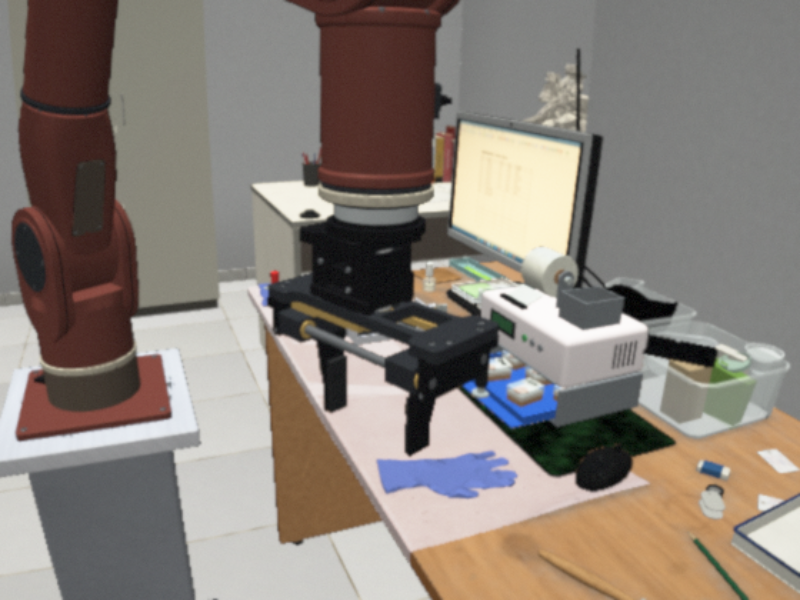

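The scene view shows the labeller (390,240) with its blue tray (450,280) and at least two boxes. The carrier is at (375,370), the keeper swung out with its red knob at (405,455), and the black knob at (459,270). The side view shows the arm's hand and two boxes on the tray (490,365 and 525,390).

Run:
```python
from h import *
d=load('scene0'); P=cloud(d); hsv=cv2.cvtColor(d['img'],cv2.COLOR_RGB2HSV); H,S,V=[hsv[...,i].astype(int) for i in range(3)]
xy=P[...,:2]; z=P[...,2]
ws=(P[...,0]>250)&(P[...,0]<1000)
def box(m,name):
    m=m.astype(np.uint8); n,l,st,c=cv2.connectedComponentsWithStats(m); 
    i=1+np.argmax(st[1:,4]); q=P[l==i]; q=q[~np.isnan(q[:,0])]
    print(name,st[i],c[i].round(1),np.nanmean(q,0).round(1),'min',np.nanpercentile(q,2,0).round(1),'max',np.nanpercentile(q,98,0).round(1),cv2.minAreaRect(q[:,:2].astype(np.float32)))
    return l==i
box((H>105)&(H<125)&(S>200)&ws&(z<40)&(z>5),'blue')
red=((H<5)|(H>175))&(S>180)&(V>120)&ws&(z>35)&(z<90)
m=box(red,'red')
top=P[m&(z>71)]; print('red top',top.mean(0))
y,x=np.mgrid[:420,:560]
roi=(x>205)&(x<315)&(y>230)&(y<285)
box(roi&(V<60)&(z<15),'floor')
box((x>270)&(x<320)&(y>250)&(y<345)&(z>38)&(z<48),'bar')
k=(x>310)&(x<332)&(y>175)&(y<207)&(V<70)&(z>30)
m=box(k,'knob')
# labeller face: white points
w=(x>225)&(x<325)&(y>140)&(y<200)&(z>80)&(z<145)&(V>120)
box(w,'white')
w=(x>225)&(x<325)&(y>130)&(y<200)&(z>135)&(z<147)
box(w,'top')
# pivot
pv=(x>295)&(x<320)&(y>250)&(y<275)&(z>60)
if pv.sum()>5: box(pv,'pivot')
```

```text
blue [282 193  37  19 219] [298.6 202.7] [ 627.4 -170.7   15.6] min [ 593.4 -244.    10. ] max [ 686.5 -112.3   26. ] ((642.3494873046875, -176.98681640625), (98.5158462524414, 138.81658935546875), 3.8217380046844482)
red [279 311  10  18 136] [284.1 319.2] [374.8 340.1  66. ] min [369.2 329.4  48.7] max [384.  346.2  76.2] ((377.2945861816406, 337.2934875488281), (15.991009712219238, 19.244848251342773), 17.268659591674805)
red top [377.09572883 337.50973327  73.74124778]
floor [ 218  241   83   41 1719] [260.1 260.2] [567.1 119.    6.7] min [492.6  67.5   4. ] max [645.4 167.5   9.3] ((568.7109375, 116.70787048339844), (165.6405487060547, 110.79708862304688), 2.663949489593506)
bar [ 271  258   46   79 1878] [294. 297.] [410.  240.2  40.7] min [362.1 123.6  38.3] max [457.1 346.2  44.4] ((414.3770446777344, 229.15213012695312), (60.37561798095703, 254.06182861328125), 18.328731536865234)
knob [318 186   7  11  68] [321.  191.1] [ 583.1 -214.8   43.4] min [ 575.9 -223.7   30.1] max [ 592.1 -208.3   55.5] ((583.9798583984375, -216.10089111328125), (17.149869918823242, 17.9687557220459), 11.216066360473633)
white [ 226  141   94   49 2464] [270.5 162.1] [ 710.3 -159.1  121.3] min [ 645.2 -316.    82. ] max [910.9 -91.1 144.1] ((803.594482421875, -212.4141387939453), (319.4787292480469, 251.90032958984375), 0.7163656949996948)
top [ 228  137   91   33 1120] [274.1 153.6] [ 706.2 -172.8  141.6] min [ 648.9 -321.7  135.5] max [801.5 -94.5 146.1] ((728.9021606445312, -213.42514038085938), (165.05035400390625, 245.132568359375), 1.5485749244689941)
```

Run:
```python
import cv2
a=cv2.imread('pics/scene0.png')
c=cv2.resize(a[150:350,200:360],None,fx=3.7,fy=3,interpolation=cv2.INTER_CUBIC); print(c.shape)
cv2.imwrite('pics/c.png',c)
```

```text
(600, 592, 3)
```

View pics/c.png

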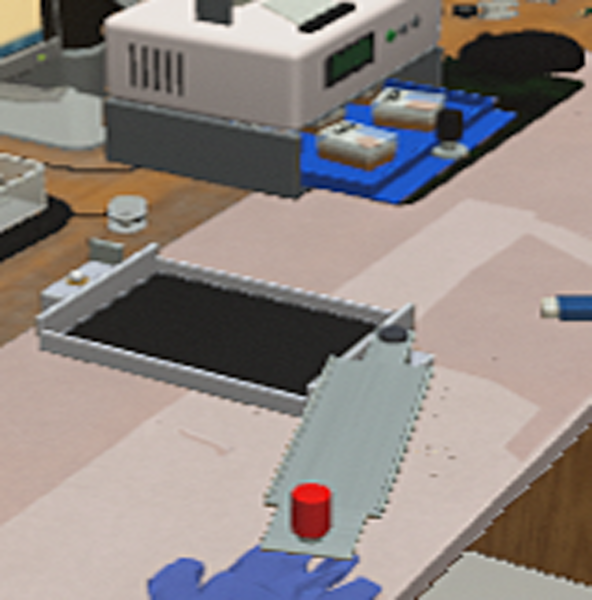

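The crop shows the keeper bar swung out over the carrier's near end, with its pivot at about (390,335) and red knob at (310,505). Two boxes show on the visible part of the tray. I'll set out for the tray knob.

Emit:
{"fn": "arm_command", "kwargs": {
  "motion": [
    [0,0,1.5,7.5,6],
    [0,0,1.5,7.5,6],
    [0,0,1.5,7.5,6],
    [3.2,-3.7,0,0,6],
    [3.2,-3.7,0,0,6],
    [3.2,-3.7,0,0,6],
    [3.2,-3.7,0,0,6],
    [3.2,-3.7,0,0,6],
    [3.2,-3.7,0,0,6],
    [3.2,-3.7,0,0,6],
    [3.2,-3.7,0,0,6],
    [3.2,-3.7,0,0,6]
  ],
  "grip_force": 30
}}

```text
clock: 1.3
position: [544.1, -252.2, 177.4]
tcp_rot: [-180.0, 0.0, 1.4]
contact_force: [1.1, -1.0, 0.4]
width: 60.1
finger_force: 0.0
```

Emit:
{"fn": "arm_command", "kwargs": {
  "motion": [
    [2,-3.7,1,0,6],
    [0,0,1,0,6],
    [0,0,0,0,6],
    [0,0,0,0,6]
  ]
}}

```text
clock: 1.7
position: [561.4, -217.8, 157.3]
tcp_rot: [180.0, 0.1, 1.3]
contact_force: [-0.9, -0.1, 0.1]
width: 60.1
finger_force: 0.0
```

Run:
```python
from h import *
d=save('wrist','w1.png'); print(d['T'].round(2).tolist(),d['fovy'])
print(sense()['position'],sense()['tcp_rot'])
```

```text
[[0.02, 0.96, 0.27, 635.04], [-1.0, 0.02, 0.01, -215.7], [0.0, -0.27, 0.96, 319.86], [0.0, 0.0, 0.0, 1.0]] 66.28585465584277
[ 561.59322173 -218.29351498  157.74982648] [1.79963124e+02 2.36114207e-02 1.29851859e+00]
```

View pics/w1.png

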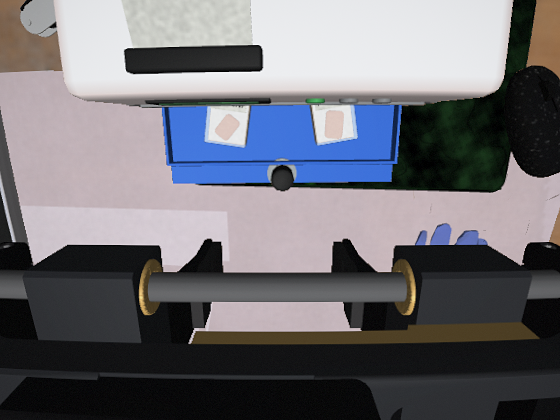

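The wrist view shows the black knob at (282,178), the blue tray, and two boxes just in front of the labeller. The fingers straddle column 277.

Run:
```python
from h import *
d=load('w1'); P=cloud(d)
q=P[160:195,268:298].reshape(-1,3); q=q[q[:,2]>44]; print(len(q),q.mean(0),q.min(0),q.max(0))
# tray front edge direction
H=cv2.cvtColor(d['img'],cv2.COLOR_RGB2HSV); m=(H[...,0]>105)&(H[...,0]<125)&(H[...,1]>150)
y,x=np.nonzero(m); 
pts=[]
for c in range(180,390,5):
    if 265<c<300: continue
    r=y[(x==c)&(y<195)]; pts.append((c,r.max()))
w=onz(d,pts,12); print(np.degrees(np.arctan(np.polyfit(w[:,1],w[:,0],1)[0])), w[:,0].mean())
```

```text
440 [ 585.64641442 -221.0343608    53.87278999] [ 575.27760076 -230.74201039   44.00038637] [ 594.68425291 -211.14567331   56.33047342]
-1.8280685977574571 575.8090699688098
```

Emit:
{"fn": "arm_command", "kwargs": {
  "motion": [
    [2.3,0.3,2,-0.5,6],
    [0,0,4,0,5],
    [0,0,4,0,5],
    [0,0,2.8,0,5],
    [0,0,0,0,5],
    [0,0,0,0,0],
    [0,0,0,0,0],
    [0,0,0,0,0],
    [0,0,0,0,0],
    [0,0,0,0,0]
  ],
  "grip_force": 40
}}

```text
clock: 2.75
position: [586.3, -221.8, 31.0]
tcp_rot: [179.8, -0.2, 1.9]
contact_force: [1.2, -1.4, 1.8]
width: 19.1
finger_force: 40.0
```

Emit:
{"fn": "arm_command", "kwargs": {
  "motion": [
    [-0.5,0,0,0,0],
    [-1,0,0,0,0],
    [-1.5,0,0,0,0],
    [-1.7,0,0,0,0],
    [-1.7,0,0,0,0],
    [-1.7,0,0,0,0],
    [-1.7,0,0,0,0],
    [-1.7,0,0,0,0],
    [-1.7,0,0,0,0],
    [-1.5,0,0,0,0],
    [-1,0,0,0,0],
    [0,0,0,0,0]
  ]
}}

```text
clock: 3.95
position: [428.0, -226.9, 30.9]
tcp_rot: [179.8, -0.1, 1.8]
contact_force: [0.0, -9.2, 0.2]
width: 18.9
finger_force: 40.0
```

Emit:
{"fn": "arm_command", "kwargs": {
  "motion": [
    [0,0,0,0,5],
    [0,0,0,0,6],
    [0,0,-4,0,7],
    [0,0,-4.5,0,8.6],
    [0,0,-4.5,0,8.6],
    [0,0,-4.5,0,8.6],
    [1,0,-4.5,0,8.6],
    [0,0,0,0,8.6],
    [0,0,0,0,8.6]
  ]
}}

```text
clock: 4.85
position: [439.2, -223.5, 250.6]
tcp_rot: [180.0, -0.1, 2.0]
contact_force: [-1.0, 0.5, -0.2]
width: 81.7
finger_force: 0.0
```

Run:
```python
from h import *
d=save('wrist','w2.png'); print(sense()['position'],sense()['tcp_rot'])
```

```text
[ 438.39268333 -223.41307773  249.22068256] [-1.79980952e+02  1.77520138e-02  1.97266739e+00]
```

View pics/w2.png

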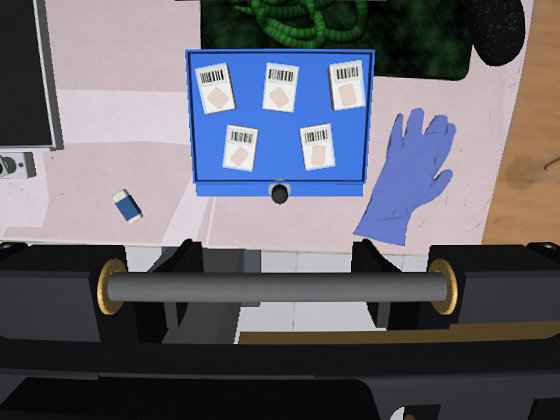

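The wrist view shows the tray out with five boxes on it: three in the back row at (215,88), (281,87) and (348,86), and two in front at (240,147) and (316,147).

```bash
cat >> h.py <<'E'
def boxes(d,zlo=30,zhi=48,region=None,verbose=True,blue=True,zt=38):
    P=cloud(d); z=P[...,2]; h=cv2.cvtColor(d['img'],cv2.COLOR_RGB2HSV)
    m=(z>zlo)&(z<zhi)
    if region: m&=(P[...,0]>region[0])&(P[...,0]<region[1])&(P[...,1]>region[2])&(P[...,1]<region[3])
    n,l,st,c=cv2.connectedComponentsWithStats(m.astype(np.uint8),connectivity=4)
    out=[]
    for i in range(1,n):
        if st[i,4]<150: continue
        v,u=np.nonzero(l==i); w=onz(d,np.c_[u,v],zt)
        (cx,cy),(a,b),t=cv2.minAreaRect(w[:,:2].astype(np.float32))
        if a<b: a,b,t=b,a,t+90
        t=(t+90)%180-90
        out.append((cx,cy,a,b,t,np.median(P[l==i][:,2])))
        if verbose: print('ctr %.1f %.1f size %.1f x %.1f long-axis deg %.1f z %.1f'%out[-1], c[i].round())
    return out
E
python3 - <<'E'
from h import *
d=load('w2'); print(sense()['position'])
boxes(d,region=(445,640,-350,-90))
P=cloud(d); q=P[180:205,265:295].reshape(-1,3); q=q[(q[:,2]>48)]; print('knob',q.mean(0))
s=load('scene0'); P=cloud(s)
# glue bottle
q=P[245:282,140:158].reshape(-1,3); q=q[(q[:,2]>20)&(q[:,2]<90)]; print('glue',np.median(q,0),q[:,2].max())
v,u=np.mgrid[:420,:560]; m=(u>190)&(u<320)&(v>225)&(v<300)
z=P[...,2]
# carrier inner floor from scene dark mask, cast on z=6
V=s['img'].max(2); k=(m&(V<60)&(z<12)).astype(np.uint8); n,l,st,c=cv2.connectedComponentsWithStats(k); i=1+np.argmax(st[1:,4])
vv,uu=np.nonzero(l==i); w=onz(s,np.c_[uu,vv],6); r=cv2.minAreaRect(w[:,:2].astype(np.float32)); print(r, cv2.boxPoints(r))
E
```

```text
[ 438.39268333 -223.41307773  249.22068256]
ctr 552.4 -296.7 size 49.9 x 36.7 long-axis deg 10.4 z 38.5 [347.  85.]
ctr 543.4 -151.1 size 49.9 x 37.1 long-axis deg 12.6 z 38.6 [215.  88.]
ctr 546.9 -222.6 size 50.2 x 36.2 long-axis deg -4.7 z 38.6 [280.  87.]
ctr 483.3 -268.1 size 50.5 x 36.6 long-axis deg 11.4 z 38.7 [317. 146.]
ctr 478.8 -178.9 size 50.6 x 36.1 long-axis deg -7.4 z 38.7 [240. 148.]
knob [ 427.80680497 -226.2401031    54.16497705]
glue [734.19077508 300.99495197  30.26125241] 72.03000258578811
((567.6524658203125, 116.04664611816406), (163.9031219482422, 105.12361907958984), 1.9316884279251099) [[483.97574 165.81616]
 [487.5192   60.75229]
 [651.3292   66.27713]
 [647.78577 171.341  ]]
```

```bash
cat >> h.py <<'E'
def plan(x,y,z,yaw):
    s=sense(); p=s['position']; y0=s['tcp_rot'][2]; turn=(y0-yaw+180)%360-180
    d=np.array([x,y,z])-p; a=np.radians(yaw); c,sn=np.cos(a),np.sin(a)
    print('t %.1f from %s yaw %.1f -> turn %.1f then tool cm dx %.2f dy %.2f dz %.2f'%(s['clock'],p.round(1),y0,turn,(c*d[0]+sn*d[1])/10,(sn*d[0]-c*d[1])/10,-d[2]/10))
E
python3 -c "
from h import *
plan(483.3,-268.1,26,11.4)"
```

```text
t 4.9 from [ 438.4 -223.4  249.2] yaw 2.0 -> turn -9.4 then tool cm dx 3.52 dy 5.27 dz 22.32
```

Emit:
{"fn": "arm_command", "kwargs": {
  "motion": [
    [0,0,4,-4.7,6],
    [0,0,4,-4.7,6],
    [1.76,2.6,3,0,6],
    [1.76,2.6,3,0,6],
    [0,0,4,0,6],
    [0,0,3,0,6],
    [0,0,1.3,0,6],
    [0,0,0,0,6],
    [0,0,0,0,6]
  ]
}}

```text
clock: 5.8
position: [483.5, -267.9, 27.3]
tcp_rot: [180.0, -0.0, 11.3]
contact_force: [0.1, 0.3, 0.9]
width: 59.9
finger_force: 0.0
```

Emit:
{"fn": "arm_command", "kwargs": {
  "motion": [
    [0,0,0,0,0],
    [0,0,0,0,0],
    [0,0,0,0,0],
    [0,0,0,0,0],
    [0,0,0,0,0],
    [0,0,-3,0,0],
    [0,0,-4,4.7,0],
    [0,0,-4,4.7,0],
    [0,-4.5,0,0,0],
    [0,-4.5,0,0,0],
    [0,-4.5,0,0,0],
    [0,-4.5,0,0,0]
  ],
  "grip_force": 25
}}

```text
clock: 7.0
position: [476.7, -86.4, 136.7]
tcp_rot: [180.0, -0.0, 1.9]
contact_force: [1.3, 0.5, -0.8]
width: 35.9
finger_force: 25.0
```

Emit:
{"fn": "arm_command", "kwargs": {
  "motion": [
    [-0.3,-4.5,0,0,0],
    [-0.3,-4.5,0,0,0],
    [-0.3,-4.5,0,0,0],
    [-0.3,-4.5,-2,0,0],
    [0,0,-2,0,0],
    [0,0,0,0,0],
    [0,0,0,0,0]
  ]
}}

```text
clock: 7.7
position: [459.2, 91.0, 176.5]
tcp_rot: [180.0, -0.0, 1.9]
contact_force: [0.1, -1.1, -0.7]
width: 36.1
finger_force: 25.0
```

Run:
```python
from h import *
d=save('wrist','w3.png'); print(sense()['position'],sense()['tcp_rot'],sense()['width'])
V=d['img'].max(2); P=cloud(d)
k=((V<60)&(P[...,2]>0)&(P[...,2]<12)&(P[...,0]>470)).astype(np.uint8)
n,l,st,c=cv2.connectedComponentsWithStats(k); i=1+np.argmax(st[1:,4]); print(st[i],c[i])
vv,uu=np.nonzero(l==i); w=onz(d,np.c_[uu,vv],6); r=cv2.minAreaRect(w[:,:2].astype(np.float32)); print(r)
```

```text
[458.78268337  90.6537423  175.93125532] [1.79981170e+02 4.29994291e-02 1.87088999e+00] 35.71277804297919
[  183     0   129   177 21628] [248.48927316  86.29563529]
((557.046875, 122.78378295898438), (166.8988037109375, 121.3865737915039), 1.805003046989441)
```

View pics/w3.png

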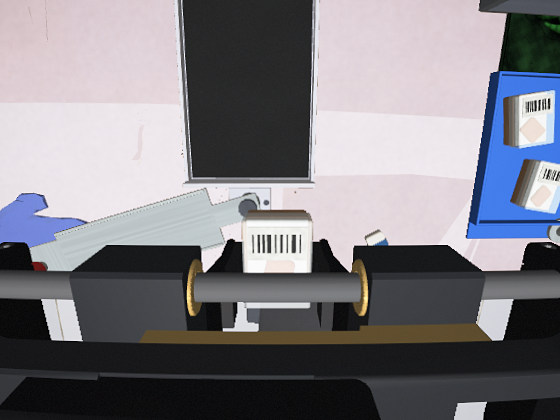

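The wrist view shows the held box at (278,250), the carrier's dark floor spanning columns 188–312 down to row 178, and the keeper's pivot at (248,207). I'm placing the first box.

Emit:
{"fn": "arm_command", "kwargs": {
  "motion": [
    [4.1,0.2,1,0,0],
    [4.1,0.2,2,0,0],
    [4.1,0.2,2,0,0],
    [4.1,0.1,2,0,0],
    [0,0,3,0,0],
    [0,0,2.5,0,0],
    [0,0,1.5,0,0],
    [0,0,0.8,0,0],
    [0,0,0.5,0,0],
    [0,0,0,0,0]
  ]
}}

```text
clock: 8.75
position: [623.3, 89.9, 23.9]
tcp_rot: [180.0, -0.0, 1.9]
contact_force: [-0.0, -0.6, 0.4]
width: 35.7
finger_force: 25.0
```

Emit:
{"fn": "arm_command", "kwargs": {
  "motion": [
    [0,0,0.2,0,0],
    [0,0,0,0,0],
    [0,0,0,0,4.6],
    [0,0,0,0,5],
    [0,0,-2,0,5],
    [0,0,-4.5,0,6],
    [0,0,-4.5,0,6],
    [0,0,-4.5,0,6],
    [-2.4,3.85,-1,0,6],
    [-2.4,3.85,-1,0,6],
    [-2.4,3.85,-1,0,6],
    [-2.4,3.85,-1,0,6]
  ]
}}

```text
clock: 9.95
position: [531.4, -68.5, 217.3]
tcp_rot: [180.0, -0.0, 1.9]
contact_force: [1.3, -1.1, 0.0]
width: 59.9
finger_force: 0.0
```

Emit:
{"fn": "arm_command", "kwargs": {
  "motion": [
    [-2.4,3.85,-1,0,6],
    [-2.4,3.85,-1,0,6],
    [-2.4,3.85,-1,0,6],
    [-2.4,3.85,0,0,6],
    [0,0,0,0,6],
    [0,0,0,0,6]
  ]
}}

```text
clock: 10.55
position: [441.4, -225.0, 246.9]
tcp_rot: [180.0, -0.0, 1.8]
contact_force: [-0.4, 1.1, 0.5]
width: 59.7
finger_force: 0.0
```

Run:
```python
from h import *
d=save('wrist','w4.png')
for b in boxes(d,region=(430,700,-350,220)): 
    if b[1]<0: plan(b[0],b[1],26.5,b[4])
```

```text
ctr 616.0 75.4 size 39.2 x 22.2 long-axis deg -2.2 z 32.3 [ 8. 20.]
ctr 552.5 -296.6 size 49.9 x 36.8 long-axis deg 10.5 z 38.5 [346.  86.]
ctr 546.9 -222.5 size 50.1 x 36.2 long-axis deg -4.9 z 38.5 [278.  88.]
ctr 543.7 -151.2 size 50.5 x 37.4 long-axis deg 12.4 z 38.5 [213.  90.]
ctr 478.9 -179.0 size 50.6 x 36.2 long-axis deg -7.6 z 38.7 [238. 150.]
t 10.6 from [ 442.  -223.7  246.7] yaw 1.9 -> turn -8.5 then tool cm dx 9.54 dy 9.17 dz 22.02
t 10.6 from [ 442.  -223.7  246.7] yaw 1.9 -> turn 6.8 then tool cm dx 10.44 dy -1.02 dz 22.02
t 10.6 from [ 442.  -223.7  246.7] yaw 1.9 -> turn -10.4 then tool cm dx 11.49 dy -4.91 dz 22.02
t 10.6 from [ 442.  -223.7  246.7] yaw 1.9 -> turn 9.5 then tool cm dx 3.07 dy -4.92 dz 22.02
```

Emit:
{"fn": "arm_command", "kwargs": {
  "motion": [
    [0,0,4,4.7,6],
    [0,0,4,4.8,6],
    [1.5,-2.5,3,0,6],
    [1.6,-2.4,3,0,6],
    [0,0,4,0,6],
    [0,0,3,0,6],
    [0,0,1,0,6],
    [0,0,0,0,6],
    [0,0,0,0,6]
  ]
}}

```text
clock: 11.5
position: [480.1, -179.5, 27.9]
tcp_rot: [180.0, -0.1, -7.5]
contact_force: [1.1, -0.4, 1.0]
width: 60.0
finger_force: 0.0
```

Emit:
{"fn": "arm_command", "kwargs": {
  "motion": [
    [0,0,0,0,0],
    [0,0,0,0,0],
    [0,0,0,0,0],
    [0,0,0,0,0],
    [0,0,0,0,0],
    [0,0,-3,0,0],
    [0,0,-3,-4.7,0],
    [0,0,0,-4.7,0],
    [0,0,0,0,0]
  ]
}}

```text
clock: 12.4
position: [479.3, -180.0, 87.3]
tcp_rot: [180.0, -0.1, 1.9]
contact_force: [-0.7, 0.4, -1.1]
width: 35.2
finger_force: 25.0
```

```bash
python3 -c "
from h import *
print(sense()['width']);plan(565,87,22,1.9)"
```

```text
35.179130147284134
t 12.4 from [ 479.3 -180.    87.3] yaw 1.9 -> turn 0.0 then tool cm dx 9.45 dy -26.40 dz 6.53
```

Emit:
{"fn": "arm_command", "kwargs": {
  "motion": [
    [1.58,-4.4,0,0,0],
    [1.58,-4.4,0,0,0],
    [1.58,-4.4,0,0,0],
    [1.57,-4.4,0,0,0],
    [1.57,-4.4,0,0,0],
    [1.57,-4.4,0,0,0],
    [0,0,3,0,0],
    [0,0,1.8,0,0],
    [0,0,0.8,0,0],
    [0,0,0.6,0,0],
    [0,0,0,0,0]
  ]
}}

```text
clock: 13.5
position: [564.5, 86.7, 24.1]
tcp_rot: [180.0, 0.1, 1.8]
contact_force: [-0.7, -0.0, -0.4]
width: 35.7
finger_force: 25.0
```

Emit:
{"fn": "arm_command", "kwargs": {
  "motion": [
    [0,0,0.2,0,0],
    [0,0,0,0,0],
    [0,0,0,0,4.6],
    [0,0,0,0,5],
    [0,0,-2,0,5],
    [0,0,-4.5,0,6],
    [0,0,-4.5,0,6],
    [0,0,-4.5,0,6],
    [-1.9,4.38,-1,0,6],
    [-1.9,4.38,-1,0,6],
    [-1.9,4.38,-1,0,6],
    [-1.9,4.38,-1,0,6]
  ]
}}

```text
clock: 14.7
position: [493.7, -92.0, 218.5]
tcp_rot: [180.0, -0.1, 1.9]
contact_force: [0.5, -0.4, 0.1]
width: 60.1
finger_force: 0.0
```

Emit:
{"fn": "arm_command", "kwargs": {
  "motion": [
    [-1.9,4.38,-1,0,6],
    [-1.9,4.38,-1,0,6],
    [-1.9,4.38,-1,0,6],
    [0,0,0,0,6],
    [0,0,0,0,6]
  ]
}}

```text
clock: 15.2
position: [441.6, -224.4, 248.1]
tcp_rot: [180.0, -0.1, 1.7]
contact_force: [-0.2, 0.8, -0.2]
width: 60.2
finger_force: 0.0
```

Run:
```python
from h import *
d=save('wrist','w5.png')
for b in boxes(d,region=(430,700,-350,220)): 
    if b[1]<0: plan(b[0],b[1],26.5,b[4])
```

```text
ctr 616.3 76.6 size 41.4 x 23.1 long-axis deg -1.5 z 32.4 [ 8. 20.]
ctr 563.5 79.7 size 49.7 x 34.6 long-axis deg -0.9 z 32.5 [12. 71.]
ctr 552.5 -296.7 size 49.7 x 36.6 long-axis deg 10.5 z 38.5 [346.  86.]
ctr 543.8 -151.1 size 50.4 x 37.3 long-axis deg 12.3 z 38.5 [214.  90.]
ctr 546.9 -222.6 size 50.1 x 36.3 long-axis deg -4.6 z 38.6 [278.  89.]
t 15.2 from [ 442.  -223.   247.7] yaw 1.8 -> turn -8.6 then tool cm dx 9.52 dy 9.25 dz 22.12
t 15.2 from [ 442.  -223.   247.7] yaw 1.8 -> turn -10.5 then tool cm dx 11.47 dy -4.86 dz 22.12
t 15.2 from [ 442.  -223.   247.7] yaw 1.8 -> turn 6.5 then tool cm dx 10.44 dy -0.89 dz 22.12
```

Emit:
{"fn": "arm_command", "kwargs": {
  "motion": [
    [0,0,2,-5.2,5.2],
    [0,0,2,-5.3,5.2],
    [3.9,-1.6,2,0,5.2],
    [3.8,-1.6,2,0,5.2],
    [3.8,-1.7,3,0,5.2],
    [0,0,4,0,5.2],
    [0,0,4,0,5.2],
    [0,0,2,0,5.2],
    [0,0,1.1,0,5.2],
    [0,0,0,0,5.2],
    [0,0,0,0,5.2]
  ]
}}

```text
clock: 16.35
position: [543.8, -151.2, 28.4]
tcp_rot: [180.0, -0.1, 12.4]
contact_force: [0.5, -0.1, 1.3]
width: 52.1
finger_force: 0.0
```

Emit:
{"fn": "arm_command", "kwargs": {
  "motion": [
    [0,0,0,0,0],
    [0,0,0,0,0],
    [0,0,0,0,0],
    [0,0,0,0,0],
    [0,0,-3,0,0],
    [0,0,-3,5.2,0],
    [0,0,0,5.3,0],
    [0,0,0,0,0]
  ]
}}

```text
clock: 17.15
position: [543.3, -152.0, 88.3]
tcp_rot: [180.0, -0.1, 1.7]
contact_force: [-0.4, -1.0, -0.7]
width: 35.6
finger_force: 25.0
```

```bash
python3 -c "
from h import *
print(sense()['width']);plan(621,160,22,1.9)"
```

```text
35.55493535503097
t 17.1 from [ 543.3 -152.    88.3] yaw 1.7 -> turn -0.2 then tool cm dx 8.80 dy -30.93 dz 6.63
```

Emit:
{"fn": "arm_command", "kwargs": {
  "motion": [
    [1.26,-4.42,0,0,0],
    [1.26,-4.42,0,0,0],
    [1.26,-4.42,0,0,0],
    [1.26,-4.42,0,0,0],
    [1.26,-4.42,0,0,0],
    [1.26,-4.42,0,0,0],
    [1.26,-4.42,0,0,0],
    [0,0,3,0,0],
    [0,0,1.8,0,0],
    [0,0,0.8,0,0],
    [0,0,0.7,0,0],
    [0,0,0,0,0]
  ]
}}

```text
clock: 18.35
position: [620.7, 159.7, 23.6]
tcp_rot: [180.0, 0.1, 1.9]
contact_force: [-0.3, -0.3, -0.8]
width: 35.8
finger_force: 25.0
```

Emit:
{"fn": "arm_command", "kwargs": {
  "motion": [
    [0,0,0.1,0,0],
    [0,0,0,0,4.6],
    [0,0,0,0,5],
    [0,0,-2,0,5],
    [0,0,-4.5,0,5.2],
    [0,0,-4.5,0,5.2],
    [0,0,-4.5,0,5.2],
    [-2.13,4.2,-1,0,5.2],
    [-2.13,4.2,-1,0,5.2],
    [-2.13,4.2,-1,0,5.2],
    [-2.13,4.2,-1,0,5.2],
    [-2.13,4.2,-1,0,5.2]
  ]
}}

```text
clock: 19.55
position: [520.4, -54.6, 229.5]
tcp_rot: [180.0, -0.1, 1.8]
contact_force: [1.5, -1.1, -0.4]
width: 51.9
finger_force: 0.0
```

Emit:
{"fn": "arm_command", "kwargs": {
  "motion": [
    [-2.13,4.2,-1,0,5.2],
    [-2.13,4.2,-1,0,5.2],
    [-2.13,4.2,0,0,5.2],
    [-2.13,4.2,0,0,5.2],
    [0,0,0,0,5.2],
    [0,0,0,0,5.2]
  ]
}}

```text
clock: 20.15
position: [441.2, -224.4, 248.9]
tcp_rot: [180.0, -0.1, 1.7]
contact_force: [0.3, -0.2, 0.2]
width: 52.4
finger_force: 0.0
```

Run:
```python
from h import *
d=save('wrist','w6.png')
for b in boxes(d,region=(430,700,-350,220)): 
    if b[1]<0: plan(b[0],b[1],26.5,b[4])
```

```text
ctr 615.8 75.4 size 43.1 x 23.0 long-axis deg -7.1 z 32.4 [ 8. 20.]
ctr 563.3 80.0 size 49.6 x 35.8 long-axis deg -0.4 z 32.5 [12. 71.]
ctr 552.5 -296.7 size 49.8 x 36.7 long-axis deg 10.7 z 38.5 [346.  86.]
ctr 546.8 -222.6 size 50.1 x 36.2 long-axis deg -4.8 z 38.5 [278.  89.]
ctr 448.7 108.4 size 25.1 x 11.8 long-axis deg -11.0 z 39.2 [  4. 170.]
t 20.2 from [ 441.9 -223.1  248.8] yaw 1.8 -> turn -8.8 then tool cm dx 9.50 dy 9.28 dz 22.23
t 20.2 from [ 441.9 -223.1  248.8] yaw 1.8 -> turn 6.6 then tool cm dx 10.45 dy -0.93 dz 22.23
```

Emit:
{"fn": "arm_command", "kwargs": {
  "motion": [
    [0,0,2,3.3,5.2],
    [0,0,2,3.3,5.2],
    [3.5,-0.3,2,0,5.2],
    [3.5,-0.3,2,0,5.2],
    [3.45,-0.3,3,0,5.2],
    [0,0,4,0,5.2],
    [0,0,4,0,5.2],
    [0,0,2,0,5.2],
    [0,0,1.1,0,5.2],
    [0,0,0,0,5.2],
    [0,0,0,0,5.2]
  ]
}}

```text
clock: 21.3
position: [547.6, -222.9, 28.6]
tcp_rot: [180.0, -0.1, -4.7]
contact_force: [0.2, 0.0, 0.0]
width: 52.0
finger_force: 0.0
```

Emit:
{"fn": "arm_command", "kwargs": {
  "motion": [
    [0,0,0,0,0],
    [0,0,0,0,0],
    [0,0,0,0,0],
    [0,0,0,0,0],
    [0,0,-3,0,0],
    [0,0,-3,-3.3,0],
    [0,0,0,-3.3,0],
    [0,0,0,0,0]
  ]
}}

```text
clock: 22.1
position: [546.9, -223.6, 88.2]
tcp_rot: [180.0, -0.1, 1.9]
contact_force: [0.3, -0.0, -1.4]
width: 35.8
finger_force: 25.0
```

```bash
python3 -c "
from h import *
print(sense()['width']);plan(563,158.5,22,1.9)"
```

```text
35.77769831215394
t 22.1 from [ 546.9 -223.6   88.2] yaw 1.9 -> turn -0.0 then tool cm dx 2.88 dy -38.14 dz 6.62
```

Emit:
{"fn": "arm_command", "kwargs": {
  "motion": [
    [0.32,-4.24,0,0,0],
    [0.32,-4.24,0,0,0],
    [0.32,-4.24,0,0,0],
    [0.32,-4.24,0,0,0],
    [0.32,-4.24,0,0,0],
    [0.32,-4.24,0,0,0],
    [0.32,-4.24,0,0,0],
    [0.32,-4.24,0,0,0],
    [0.32,-4.24,0,0,0],
    [0,0,2.5,0,0],
    [0,0,2,0,0],
    [0,0,0,0,0]
  ]
}}

```text
clock: 23.3
position: [560.2, 158.3, 38.7]
tcp_rot: [179.9, 0.4, 1.8]
contact_force: [0.5, 0.3, -0.0]
width: 35.4
finger_force: 25.0
```

Emit:
{"fn": "arm_command", "kwargs": {
  "motion": [
    [0,0,1,0,0],
    [0,0,0.8,0,0],
    [0,0,0,0,0]
  ]
}}

```text
clock: 23.6
position: [562.6, 158.4, 23.6]
tcp_rot: [180.0, 0.1, 1.8]
contact_force: [-0.6, -0.3, -0.6]
width: 35.9
finger_force: 25.0
```

Emit:
{"fn": "arm_command", "kwargs": {
  "motion": [
    [0,0,0.1,0,0],
    [0,0,0,0,4.6],
    [0,0,0,0,5],
    [0,0,-2,0,5],
    [0,0,-4.5,0,5.2],
    [0,0,-4.5,0,5.2],
    [0,0,-4.5,0,5.2],
    [-1.48,4.2,-1,0,5.2],
    [-1.48,4.2,-1,0,5.2],
    [-1.48,4.2,-1,0,5.2],
    [-1.48,4.2,-1,0,5.2],
    [-1.48,4.2,-1,0,5.2]
  ]
}}

```text
clock: 24.8
position: [495.0, -54.9, 229.4]
tcp_rot: [180.0, -0.1, 1.8]
contact_force: [0.3, -0.5, -1.0]
width: 51.9
finger_force: 0.0
```

Emit:
{"fn": "arm_command", "kwargs": {
  "motion": [
    [-1.48,4.2,-1,0,5.2],
    [-1.48,4.2,-1,0,5.2],
    [-1.48,4.2,0,0,5.2],
    [-1.48,4.2,0,0,5.2],
    [0,0,0,0,5.2],
    [0,0,0,0,5.2]
  ]
}}

```text
clock: 25.4
position: [441.7, -223.8, 248.7]
tcp_rot: [-180.0, -0.0, 1.7]
contact_force: [0.2, -0.3, 0.0]
width: 52.2
finger_force: 0.0
```

Run:
```python
from h import *
d=save('wrist','w7.png')
for b in boxes(d,region=(430,700,-350,220)): 
    if b[1]<0: plan(b[0],b[1],26.5,b[4])
```

```text
ctr 616.4 76.8 size 41.4 x 24.4 long-axis deg -2.3 z 32.4 [ 8. 20.]
ctr 563.7 80.2 size 49.5 x 36.6 long-axis deg 0.0 z 32.5 [13. 71.]
ctr 552.1 -296.7 size 50.3 x 36.8 long-axis deg 10.1 z 38.6 [346.  86.]
ctr 448.3 108.4 size 26.4 x 13.1 long-axis deg -11.0 z 39.5 [  4. 170.]
t 25.4 from [ 442.2 -222.6  248.6] yaw 1.8 -> turn -8.3 then tool cm dx 9.51 dy 9.23 dz 22.21
```

Emit:
{"fn": "arm_command", "kwargs": {
  "motion": [
    [0,0,2,-4.2,5.2],
    [0,0,2,-4.2,5.2],
    [3.2,3.1,2,0,5.2],
    [3.2,3.1,2,0,5.2],
    [3.1,3.1,3,0,5.2],
    [0,0,4,0,5.2],
    [0,0,4,0,5.2],
    [0,0,2,0,5.2],
    [0,0,1.1,0,5.2],
    [0,0,0,0,5.2],
    [0,0,0,0,5.2]
  ]
}}

```text
clock: 26.55
position: [551.1, -295.9, 30.4]
tcp_rot: [180.0, -0.1, 10.3]
contact_force: [-0.3, -0.4, 0.4]
width: 51.8
finger_force: 0.0
```

Emit:
{"fn": "arm_command", "kwargs": {
  "motion": [
    [0,0,0,0,0],
    [0,0,0,0,0],
    [0,0,0,0,0],
    [0,0,0,0,0],
    [0,0,-3,0,0],
    [0,0,-3,4.2,0],
    [0,0,0,4.2,0],
    [0,0,0,0,0]
  ]
}}

```text
clock: 27.35
position: [550.3, -296.5, 90.0]
tcp_rot: [180.0, -0.1, 1.8]
contact_force: [0.1, 0.2, -1.0]
width: 35.7
finger_force: 25.0
```

```bash
python3 -c "
from h import *
print(sense()['width']);plan(508,85,22,1.9)"
```

```text
35.7391378178872
t 27.4 from [ 550.3 -296.5   90. ] yaw 1.8 -> turn -0.1 then tool cm dx -2.97 dy -38.27 dz 6.80
```

Emit:
{"fn": "arm_command", "kwargs": {
  "motion": [
    [-0.33,-4.25,0,0,0],
    [-0.33,-4.25,0,0,0],
    [-0.33,-4.25,0,0,0],
    [-0.33,-4.25,0,0,0],
    [-0.33,-4.25,0,0,0],
    [-0.33,-4.25,0,0,0],
    [-0.33,-4.25,0,0,0],
    [-0.33,-4.25,0,0,0],
    [-0.33,-4.25,0,0,0],
    [0,0,0,0,0],
    [0,0,2.5,0,0],
    [0,0,2,0,0]
  ]
}}

```text
clock: 28.55
position: [507.4, 85.0, 42.9]
tcp_rot: [180.0, 0.0, 2.0]
contact_force: [-0.0, 0.1, -1.3]
width: 35.7
finger_force: 25.0
```

Emit:
{"fn": "arm_command", "kwargs": {
  "motion": [
    [0,0,1,0,0],
    [0,0,0.7,0,0],
    [0,0,0.2,0,0],
    [0,0,0,0,0]
  ]
}}

```text
clock: 28.95
position: [508.1, 84.9, 25.3]
tcp_rot: [-180.0, -0.0, 1.8]
contact_force: [-0.8, -1.1, 0.1]
width: 35.6
finger_force: 25.0
```

Release, rise, and back off for a look at the whole carrier and keeper.

Emit:
{"fn": "arm_command", "kwargs": {
  "motion": [
    [0,0,0,0,4.6],
    [0,0,0,0,5],
    [0,0,-2,0,5],
    [0,0,-4.5,0,6],
    [-0.5,-1,-4.5,0,6],
    [-1,-2,-4.5,0,6],
    [-1,-2,-4.5,0,6],
    [-1,-2,-3,0,6],
    [-1,-1,0,0,6],
    [0,0,0,0,6],
    [0,0,0,0,6]
  ]
}}

```text
clock: 30.05
position: [460.3, 162.5, 253.7]
tcp_rot: [180.0, 0.1, 1.8]
contact_force: [0.1, 0.4, 0.1]
width: 60.1
finger_force: 0.0
```

Run:
```python
from h import *
d=save('wrist','w8.png'); print(sense()['position'])
boxes(d,zlo=26,zhi=36,zt=32,region=(470,665,50,190))
H=cv2.cvtColor(d['img'],cv2.COLOR_RGB2HSV); P=cloud(d); s=load('scene0')
m=((H[...,0]<5)|(H[...,0]>175))&(H[...,1]>180)&(P[...,2]>68)&(P[...,2]<80); print('red w',m.sum(),P[m].mean(0) if m.any() else '')
b=save('scene','s2.png'); P=cloud(b); H=cv2.cvtColor(b['img'],cv2.COLOR_RGB2HSV)
m=((H[...,0]<5)|(H[...,0]>175))&(H[...,1]>180)&(P[...,2]>70)&(P[...,2]<80)&(P[...,1]>300); print('red s',P[m].mean(0))
```

```text
[460.43127886 162.10654411 253.44765576]
ctr 654.6 125.4 size 127.9 x 11.3 long-axis deg -88.7 z 29.3 [317.   7.]
ctr 621.8 160.7 size 50.3 x 35.9 long-axis deg 0.4 z 32.5 [284.  36.]
ctr 622.6 91.2 size 51.4 x 37.0 long-axis deg 2.7 z 32.5 [347.  38.]
ctr 563.0 159.5 size 50.0 x 35.7 long-axis deg 1.9 z 32.6 [283.  92.]
ctr 565.2 87.7 size 49.1 x 37.0 long-axis deg 2.3 z 32.6 [345.  93.]
ctr 510.1 86.0 size 50.4 x 37.1 long-axis deg 1.6 z 32.7 [343. 141.]
red w 6 [387.48516218 335.25924991  69.49687474]
red s [377.05629358 338.28559808  73.68590374]
```

View pics/w8.png

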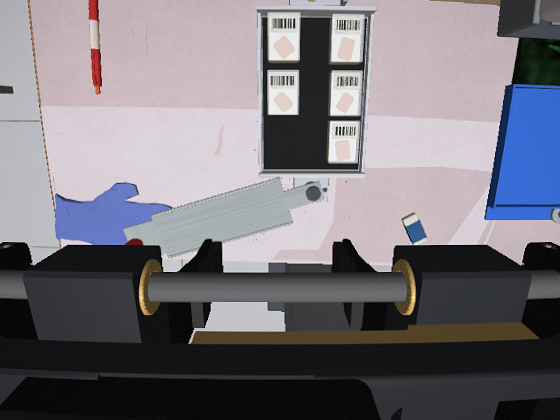

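All five boxes lie flat in the carrier, left column at (283,36) and (283,92), right column at (345,38), (345,93) and (343,141). The keeper pivot is at (314,192) and the red knob at (135,242). Next I go to the knob.

Emit:
{"fn": "arm_command", "kwargs": {
  "motion": [
    [-2.1,-3.4,1.5,0,6],
    [-2.1,-3.4,1.5,0,6],
    [-2.1,-3.4,1.5,0,6],
    [-2.1,-3.4,1.5,0,6],
    [-2.1,-3.4,1.5,0,6],
    [0,0,0,0,6],
    [0,0,0,0,6]
  ]
}}

```text
clock: 30.85
position: [350.0, 329.3, 178.6]
tcp_rot: [179.9, 0.1, 1.9]
contact_force: [0.2, -0.7, 0.4]
width: 59.9
finger_force: 0.0
```

Run:
```python
from h import *
d=load('w8'); P=cloud(d); q=P[180:205,300:328].reshape(-1,3); q=q[q[:,2]>50]; print('pivot',len(q),q.mean(0),q.max(0)); pv=onz(d,[[314,192]],74); print(pv)
d=save('wrist','w9.png'); P=cloud(d); H=cv2.cvtColor(d['img'],cv2.COLOR_RGB2HSV)
m=((H[...,0]<5)|(H[...,0]>175))&(H[...,1]>180)&(P[...,2]>70)&(P[...,2]<80); 
k=P[m]; print('red w',m.sum(),k.mean(0),np.ptp(k,0), np.argwhere(m).mean(0))
k=(k.max(0)+k.min(0))/2; plan(k[0],k[1],52,1.9)
```

```text
<stdin>:2: RuntimeWarning: Mean of empty slice.
  ret = um.true_divide(
Traceback (most recent call last):
ValueError: zero-size array to reduction operation maximum which has no identity
```

Run:
```python
from h import *
d=load('w8'); P=cloud(d); print('pivot',P[188:197:4,308:322:4].reshape(-1,3).round(1))
d=save('wrist','w9.png'); P=cloud(d); H=cv2.cvtColor(d['img'],cv2.COLOR_RGB2HSV)
m=((H[...,0]<5)|(H[...,0]>175))&(H[...,1]>180)&(P[...,2]>70)&(P[...,2]<80); 
k=P[m]; print('red w',m.sum(),k.mean(0),np.ptp(k,0), np.argwhere(m).mean(0))
k=(k.max(0)+k.min(0))/2; print(k); plan(k[0],k[1],52,1.9)
```

```text
pivot [[455.3 125.4  42.3]
 [456.1 121.1  45.6]
 [456.4 116.5  46.5]
 [455.3 110.9  40.4]
 [451.3 125.6  46.2]
 [451.3 120.8  45.9]
 [451.5 116.1  45.7]
 [451.6 111.3  45.5]
 [446.  125.1  44.6]
 [446.5 120.5  46. ]
 [446.8 115.9  46.6]
 [445.3 110.1  39.6]]
red w 319 [379.25314643 335.43136485  74.21202032] [17.75359971 17.76429605  6.11803067] [172.79310345 270.98119122]
[378.47798218 335.79699684  73.2456049 ]
t 30.9 from [350.9 328.8 179.1] yaw 1.8 -> turn -0.1 then tool cm dx 2.78 dy -0.61 dz 12.71
```

Emit:
{"fn": "arm_command", "kwargs": {
  "motion": [
    [2.8,-0.6,2,0,5],
    [0,0,4,0,5],
    [0,0,4,0,5],
    [0,0,2.7,0,5],
    [0,0,0,0,5],
    [0,0,0,0,0],
    [0,0,0,0,0],
    [0,0,0,0,0],
    [0,0,0,0,0]
  ],
  "grip_force": 15
}}

```text
clock: 31.8
position: [378.7, 337.2, 54.0]
tcp_rot: [-179.9, -0.1, 1.8]
contact_force: [-0.8, -1.1, 0.5]
width: 25.6
finger_force: 0.0
```

```bash
cat > arc.py <<'E'
from h import *
import sys
end,n=float(sys.argv[1]),int(sys.argv[2]); s=sense(); p=s['position'][:2]; yaw=np.radians(s['tcp_rot'][2]); o=np.array([451.5,118.5])
v=p-o; a0=np.degrees(np.arctan2(v[1],v[0])); R=np.hypot(*v); print(p,s['position'][2],'ang',a0,'R',R,s['width'],s['contact_force'].round(1))
for R2 in (R,):
    a=np.radians(np.linspace(a0,end,n+1)); r=np.linspace(R,228,n+1); q=o+np.c_[np.cos(a),np.sin(a)]*r[:,None]; d=np.diff(q,axis=0)
    c,sn=np.cos(yaw),np.sin(yaw); t=np.c_[c*d[:,0]+sn*d[:,1],sn*d[:,0]-c*d[:,1]]/10; print([[round(x,2),round(y,2)] for x,y in t])
E
python3 arc.py 60 12
```

```text
[378.69276141 337.23242032] 53.951487373230925 ang 108.41052914169629 R 230.53148524696988 25.552121568609092 [-0.8 -1.1  0.5]
[[np.float64(1.58), np.float64(-0.39)], [np.float64(1.6), np.float64(-0.28)], [np.float64(1.61), np.float64(-0.16)], [np.float64(1.62), np.float64(-0.05)], [np.float64(1.61), np.float64(0.07)], [np.float64(1.6), np.float64(0.18)], [np.float64(1.59), np.float64(0.29)], [np.float64(1.56), np.float64(0.4)], [np.float64(1.53), np.float64(0.51)], [np.float64(1.49), np.float64(0.62)], [np.float64(1.44), np.float64(0.72)], [np.float64(1.38), np.float64(0.82)]]
```

Emit:
{"fn": "arm_command", "kwargs": {
  "motion": [
    [0,0,0.2,0,0],
    [0,0,0,0,0],
    [0,0,0,0,0],
    [1.0,-0.25,0,0,0],
    [1.6,-0.28,0,0,0],
    [1.61,-0.16,0,0,0],
    [1.62,-0.05,0,0,0],
    [1.61,0.07,0,0,0],
    [1.6,0.18,0,0,0],
    [0,0,0,0,0]
  ],
  "grip_force": 20
}}

```text
clock: 32.8
position: [470.8, 346.1, 51.9]
tcp_rot: [-179.8, -0.2, 1.8]
contact_force: [-0.5, 3.6, 6.2]
width: 19.1
finger_force: 20.0
```

```bash
python3 arc.py 45 12
```

```text
[470.8134941  346.13985092] 51.86764602935218 ang 85.15050653893475 R 228.45768269488656 19.129225140057816 [-0.5  3.6  6.2]
[[np.float64(1.32), np.float64(0.2)], [np.float64(1.31), np.float64(0.27)], [np.float64(1.29), np.float64(0.35)], [np.float64(1.26), np.float64(0.42)], [np.float64(1.24), np.float64(0.5)], [np.float64(1.21), np.float64(0.57)], [np.float64(1.17), np.float64(0.64)], [np.float64(1.13), np.float64(0.7)], [np.float64(1.09), np.float64(0.77)], [np.float64(1.04), np.float64(0.83)], [np.float64(0.99), np.float64(0.89)], [np.float64(0.94), np.float64(0.95)]]
```

Working, with R at 228. On along the arc.

Emit:
{"fn": "arm_command", "kwargs": {
  "motion": [
    [1.32,0.2,0,0,0],
    [1.31,0.27,0,0,0],
    [1.29,0.35,0,0,0],
    [1.26,0.42,0,0,0],
    [1.24,0.5,0,0,0],
    [1.21,0.57,0,0,0],
    [1.17,0.64,0,0,0],
    [1.13,0.7,0,0,0],
    [1.09,0.77,0,0,0],
    [1.04,0.83,0,0,0],
    [0.99,0.89,0,0,0],
    [0.94,0.95,0,0,0]
  ]
}}

```text
clock: 34.0
position: [614.0, 284.1, 52.4]
tcp_rot: [-179.4, -0.5, 2.0]
contact_force: [15.6, 18.5, -7.4]
width: 19.3
finger_force: 20.0
```

```bash
python3 arc.py 12 12
```

```text
[614.04525834 284.06224449] 52.37291000262548 ang 45.52682642271348 R 232.01684811859658 19.322259059164082 [15.6 18.5 -7.4]
[[np.float64(0.73), np.float64(0.86)], [np.float64(0.69), np.float64(0.89)], [np.float64(0.64), np.float64(0.93)], [np.float64(0.6), np.float64(0.95)], [np.float64(0.55), np.float64(0.98)], [np.float64(0.5), np.float64(1.0)], [np.float64(0.45), np.float64(1.03)], [np.float64(0.4), np.float64(1.05)], [np.float64(0.35), np.float64(1.06)], [np.float64(0.29), np.float64(1.08)], [np.float64(0.24), np.float64(1.09)], [np.float64(0.19), np.float64(1.1)]]
```

Emit:
{"fn": "arm_command", "kwargs": {
  "motion": [
    [0.4,-0.4,0,0,0],
    [0,0,0,0,0]
  ]
}}

```text
clock: 34.2
position: [615.7, 282.6, 51.9]
tcp_rot: [-180.0, -0.1, 1.8]
contact_force: [0.9, 1.2, 7.5]
width: 19.6
finger_force: 20.0
```

```bash
sed -i 's/451.5,118.5/455,120.5/' arc.py; python3 arc.py 12 12
```

```text
[615.69921382 282.55922578] 51.916655509252614 ang 45.24142663587742 R 228.22670742149893 19.637155881594783 [0.9 1.2 7.5]
[[np.float64(0.74), np.float64(0.82)], [np.float64(0.7), np.float64(0.85)], [np.float64(0.66), np.float64(0.89)], [np.float64(0.61), np.float64(0.92)], [np.float64(0.57), np.float64(0.95)], [np.float64(0.52), np.float64(0.97)], [np.float64(0.47), np.float64(1.0)], [np.float64(0.42), np.float64(1.02)], [np.float64(0.37), np.float64(1.04)], [np.float64(0.32), np.float64(1.05)], [np.float64(0.27), np.float64(1.07)], [np.float64(0.22), np.float64(1.08)]]
```

Force gone, and the pivot estimate is now consistent. Continue.

Emit:
{"fn": "arm_command", "kwargs": {
  "motion": [
    [0.74,0.82,0,0,0],
    [0.7,0.85,0,0,0],
    [0.66,0.89,0,0,0],
    [0.61,0.92,0,0,0],
    [0.57,0.95,0,0,0],
    [0.52,0.97,0,0,0],
    [0,0,0,0,0]
  ]
}}

```text
clock: 34.9
position: [658.4, 229.5, 52.2]
tcp_rot: [-179.8, -0.5, 1.7]
contact_force: [12.3, 7.6, -1.9]
width: 19.0
finger_force: 20.0
```

```bash
python3 arc.py 8 6
```

```text
[658.43011506 229.45975485] 52.16107664432056 ang 28.174067765158576 R 230.77270178629416 19.008596195209126 [12.3  7.6 -1.9]
[[np.float64(0.53), np.float64(1.25)], [np.float64(0.45), np.float64(1.27)], [np.float64(0.37), np.float64(1.3)], [np.float64(0.3), np.float64(1.31)], [np.float64(0.22), np.float64(1.32)], [np.float64(0.14), np.float64(1.33)]]
```

Emit:
{"fn": "arm_command", "kwargs": {
  "motion": [
    [0.9,1.15,0,0,0],
    [0.5,1.25,0,0,0],
    [0.42,1.3,0,0,0],
    [0.32,1.31,0,0,0],
    [0.25,1.32,0,0,0],
    [0.16,1.33,0,0,0],
    [0,0,0,0,0]
  ]
}}

```text
clock: 35.6
position: [687.9, 150.6, 52.4]
tcp_rot: [-180.0, -0.6, 1.6]
contact_force: [20.4, 3.7, -5.2]
width: 17.2
finger_force: 23.0
```

```bash
sed -i 's/455,120.5/457,121/' arc.py; python3 arc.py 1.8 4
```

```text
[687.85061597 150.61870719] 52.43700742531192 ang 7.311247274600123 R 232.74293696574858 17.165868833994917 [20.4  3.7 -5.2]
[[np.float64(-0.07), np.float64(0.57)], [np.float64(-0.08), np.float64(0.56)], [np.float64(-0.1), np.float64(0.56)], [np.float64(-0.11), np.float64(0.55)]]
```

The grip is off-centre on the knob. I'll open and look before the final push.

Emit:
{"fn": "arm_command", "kwargs": {
  "motion": [
    [0,0,0,0,4],
    [0,0,0,0,5],
    [0,0,-3,0,5],
    [0,0,-4,0,5],
    [-2,0,-4,0,5],
    [0,0,0,0,5],
    [0,0,0,0,5]
  ]
}}

```text
clock: 36.3
position: [661.5, 153.0, 161.5]
tcp_rot: [180.0, -0.0, 1.9]
contact_force: [-0.3, -0.4, -0.4]
width: 49.3
finger_force: 0.0
```

Run:
```python
from h import *
d=save('wrist','w10.png'); P=cloud(d); H=cv2.cvtColor(d['img'],cv2.COLOR_RGB2HSV)
m=((H[...,0]<5)|(H[...,0]>175))&(H[...,1]>180)&(P[...,2]>70)&(P[...,2]<80); 
k=P[m]; print('red w',m.sum(),k.mean(0),np.ptp(k,0)); plan(k.mean(0)[0],k.mean(0)[1],52,1.9)
```

```text
red w 104 [677.46903408 151.71410839  73.45971621] [17.65391214 17.75800873  5.46530593]
t 36.4 from [661.1 152.7 160. ] yaw 1.8 -> turn -0.1 then tool cm dx 1.63 dy 0.15 dz 10.80
```

View pics/w10.png

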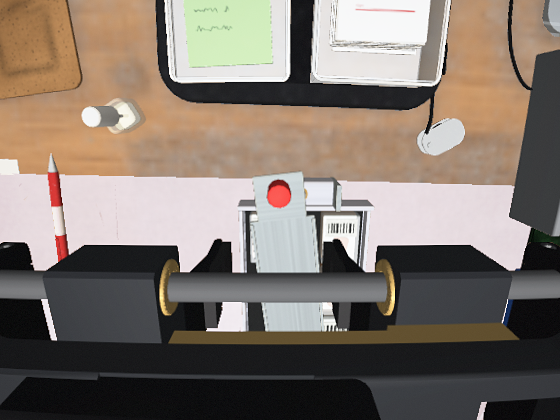

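The red knob is at (279,193), just left of the catch at (325,192); the bar is about 25 mm from shut. Regrip centred.

Emit:
{"fn": "arm_command", "kwargs": {
  "motion": [
    [1.65,0.1,3,0,5],
    [0,0,4,0,5],
    [0,0,3.8,0,5],
    [0,0,0,0,5],
    [0,0,0,0,0],
    [0,0,0,0,0],
    [0,0,0,0,0],
    [0,0,0,0,0],
    [0,0,0,0,0],
    [0,0,0,0,0]
  ],
  "grip_force": 20
}}

```text
clock: 37.35
position: [678.9, 152.8, 53.8]
tcp_rot: [-180.0, -0.1, 1.8]
contact_force: [-1.1, 0.5, 6.2]
width: 19.3
finger_force: 20.0
```

Emit:
{"fn": "arm_command", "kwargs": {
  "motion": [
    [0.08,0.5,0,0,0],
    [0.05,0.5,0,0,0],
    [0.05,0.5,0,0,0],
    [0,0.5,0,0,0],
    [0,0.5,0,0,0],
    [0,0,0,0,0]
  ]
}}

```text
clock: 37.95
position: [681.8, 126.1, 53.7]
tcp_rot: [179.9, -0.1, 1.7]
contact_force: [-0.4, -1.2, 8.0]
width: 19.4
finger_force: 20.0
```

Emit:
{"fn": "arm_command", "kwargs": {
  "motion": [
    [0,0.2,0,0,0],
    [0,0.2,0,0,0],
    [0,0,0,0,0]
  ]
}}

```text
clock: 38.25
position: [681.8, 125.9, 53.8]
tcp_rot: [-179.8, -0.1, 1.9]
contact_force: [1.2, 5.5, 4.9]
width: 19.1
finger_force: 20.0
```

Emit:
{"fn": "arm_command", "kwargs": {
  "motion": [
    [0,0,0,0,3.5],
    [0,0,0,0,5],
    [0,0,-3,0,5],
    [0,0,-4,0,5],
    [-2.5,-1,-4.5,0,5],
    [-4.5,0,-4.5,0,5],
    [-4.5,0,-4,0,5],
    [-4.5,0,0,0,5],
    [-4.5,0,0,0,5],
    [0,0,0,0,5],
    [0,0,0,0,5]
  ]
}}

```text
clock: 39.35
position: [493.6, 126.5, 234.4]
tcp_rot: [179.9, -0.0, 1.8]
contact_force: [-0.0, -0.1, 0.0]
width: 49.9
finger_force: 0.0
```

Run:
```python
from h import *
d=save('wrist','w11.png'); P=cloud(d); H=cv2.cvtColor(d['img'],cv2.COLOR_RGB2HSV)
m=((H[...,0]<5)|(H[...,0]>175))&(H[...,1]>180)&(P[...,2]>70)&(P[...,2]<80); 
k=P[m]; print('red w',m.sum(),k.mean(0) if len(k) else ''); print(sense()['position'])
```

```text
red w 110 [670.28298112 126.43399907  73.43232625]
[494.56291815 126.68141753 234.32720238]
```

View pics/w11.png

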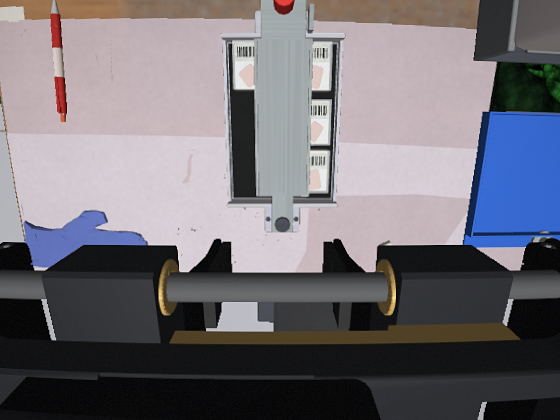

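The keeper bar is shut down the middle of the carrier, with its knob at (284,3). Only four boxes show; the left-middle one isn't at (245,125), so it may be under the bar. I'll check from the scene camera.

Run:
```python
from h import *
d=save('scene','s3.png')
c=cv2.resize(d['img'][215:305,195:335,::-1],None,fx=5,fy=5,interpolation=cv2.INTER_CUBIC); cv2.imwrite('pics/c3.png',c)
w=load('w11'); P=cloud(w); q=P[60:180,265:300].reshape(-1,3); print('bar top',np.nanmedian(q[:,2]),np.nanpercentile(q[:,2],[2,98]))
```

```text
bar top 40.5322966664109 [38.93084896 42.21876703]
```

View pics/c3.png

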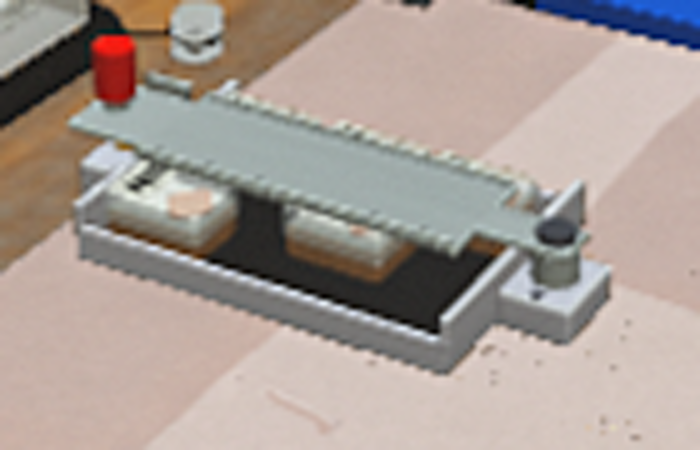

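The scene crop shows the missing box lying flat on the carrier floor, mostly under the bar at (345,240), and the bar in its catch. It was nudged but is still inside, so that's fine. Next is the tray.

Emit:
{"fn": "arm_command", "kwargs": {
  "motion": [
    [-1.14,4.36,0,0,5],
    [-1.14,4.36,0,0,5],
    [-1.14,4.36,0.8,0,5],
    [-1.14,4.36,0.8,0,5],
    [-1.14,4.36,0.8,0,5],
    [-1.14,4.36,0.8,0,5],
    [-1.14,4.36,0.8,0,5],
    [-1.14,4.36,0.8,0,5],
    [0,0,1.5,0,5],
    [0,0,0,0,5],
    [0,0,0,0,5]
  ]
}}

```text
clock: 40.55
position: [414.8, -223.8, 170.9]
tcp_rot: [-180.0, 0.1, 1.9]
contact_force: [0.5, 0.0, 0.2]
width: 49.8
finger_force: 0.0
```

Run:
```python
from h import *
d=save('wrist','w12.png'); P=cloud(d); m=(P[...,2]>48)&(P[...,2]<58)&(P[...,0]>405)&(P[...,0]<450)&(abs(P[...,1]+225)<25)
k=P[m]; print(m.sum(),k.mean(0),np.ptp(k,0)); plan(k.mean(0)[0],k.mean(0)[1],31,1.85)
m=(P[...,2]>28)&(P[...,0]>450)&(P[...,0]<590)&(abs(P[...,1]+225)<100); print('on tray',m.sum())
```

```text
385 [ 427.60703802 -226.25135196   54.07705274] [19.83023601 18.98816612  8.59381619]
t 40.6 from [ 415.1 -223.6  171.4] yaw 1.9 -> turn 0.1 then tool cm dx 1.24 dy 0.30 dz 14.04
on tray 10096
```

Emit:
{"fn": "arm_command", "kwargs": {
  "motion": [
    [1.25,0.3,3,0,5],
    [0,0,4,0,5],
    [0,0,4,0,5],
    [0,0,3,0,5],
    [0,0,0,0,5],
    [0,0,0,0,0],
    [0,0,0,0,0],
    [0,0,0,0,0],
    [0,0,0,0,0],
    [0,0,0,0,0]
  ],
  "grip_force": 40
}}

```text
clock: 41.6
position: [427.4, -227.1, 32.0]
tcp_rot: [180.0, -0.1, 1.8]
contact_force: [-0.5, 0.6, 4.9]
width: 19.3
finger_force: 40.0
```

Run:
```python
from h import *
d=load('w12'); P=cloud(d); m=(P[...,2]>28)&(P[...,0]>450)&(P[...,0]<590)&(abs(P[...,1]+225)<100)
print(np.percentile(P[m],[0,5,50,95,100],axis=0).round()); print(np.argwhere(m).min(0),np.argwhere(m).max(0))
```

```text
[[ 450. -309.  241.]
 [ 450. -301.  247.]
 [ 452. -257.  259.]
 [ 455. -169.  265.]
 [ 456. -142.  267.]]
[242   5] [292 559]
```

Emit:
{"fn": "arm_command", "kwargs": {
  "motion": [
    [0.7,0,0,0,0],
    [1.4,0,0,0,0],
    [1.6,0,0,0,0],
    [1.6,0,0,0,0],
    [1.6,0,0,0,0],
    [1.6,0,0,0,0],
    [1.6,0,0,0,0],
    [1.6,0,0,0,0],
    [1.5,0,0,0,0],
    [1.2,0,0,0,0],
    [0.8,0,0,0,0],
    [0,0,0,0,0]
  ]
}}

```text
clock: 42.8
position: [580.9, -222.0, 32.0]
tcp_rot: [180.0, -0.2, 1.9]
contact_force: [1.7, -0.1, 4.5]
width: 19.2
finger_force: 40.0
```

Emit:
{"fn": "arm_command", "kwargs": {
  "motion": [
    [0.4,0,0,0,0],
    [0.3,0,0,0,0],
    [0,0,0,0,0],
    [0,0,0,0,0]
  ]
}}

```text
clock: 43.2
position: [585.1, -221.8, 32.0]
tcp_rot: [-180.0, 0.0, 1.8]
contact_force: [-4.6, 0.5, 11.0]
width: 18.6
finger_force: 40.0
```

Emit:
{"fn": "arm_command", "kwargs": {
  "motion": [
    [0.2,0,0,0,0],
    [0.2,0,0,0,0],
    [0,0,0,0,0]
  ]
}}

```text
clock: 43.5
position: [585.3, -221.8, 31.9]
tcp_rot: [-179.9, 0.5, 1.8]
contact_force: [-21.6, 4.2, 25.5]
width: 18.9
finger_force: 40.0
```

Emit:
{"fn": "arm_command", "kwargs": {
  "motion": [
    [0,0,0,0,3.5],
    [0,0,0,0,5],
    [0,0,-3,0,5],
    [0,0,-4,0,5],
    [-2.5,0,-4.5,0,5],
    [-4.5,0,-4.5,0,5],
    [-4.5,0,-2,0,5],
    [-2,0,0,0,5],
    [0,0,0,0,5],
    [0,0,0,0,5]
  ]
}}

```text
clock: 44.5
position: [465.3, -225.5, 200.2]
tcp_rot: [180.0, -0.0, 1.8]
contact_force: [0.9, -0.3, 1.3]
width: 50.4
finger_force: 0.0
```

Run:
```python
from h import *
d=save('wrist','w13.png'); P=cloud(d); m=(P[...,2]>44)&(P[...,2]<58)&(P[...,0]>565)&(P[...,0]<605)&(abs(P[...,1]+222)<20)
k=P[m]; print(m.sum(),k.mean(0),sense()['position'])
a=save('scene','s4.png'); P=cloud(a); H=cv2.cvtColor(a['img'],cv2.COLOR_RGB2HSV)
m=((H[...,0]<5)|(H[...,0]>175))&(H[...,1]>180)&(P[...,2]>70)&(P[...,2]<80)&(P[...,1]>50)&(P[...,0]>550)&(P[...,0]<750); print('red',P[m].mean(0))
cv2.imwrite('pics/s4b.png',cv2.resize(a['img'][120:350,90:440,::-1],None,fx=2.2,fy=2.2))
```

```text
419 [ 584.29564282 -220.9953065    53.70032889] [ 465.74151207 -225.2029394   199.83985967]
red [676.76593215 128.86045628  73.26664264]
```

View pics/s4b.png

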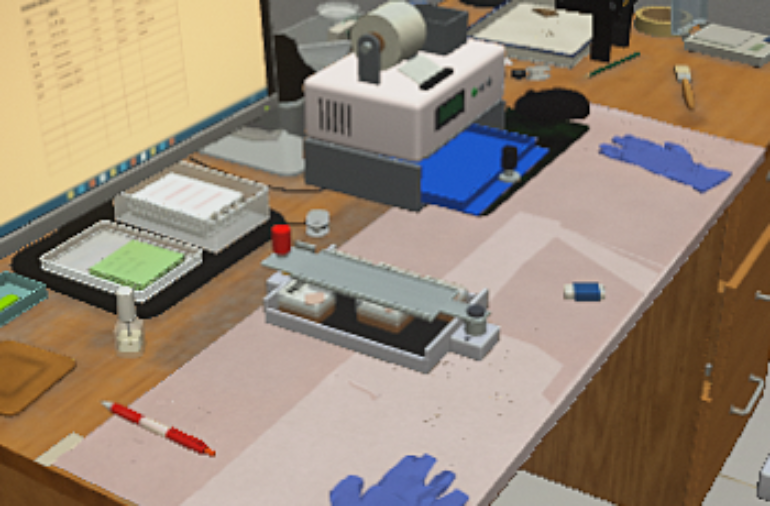

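The tray is home and empty, the keeper shut, the boxes inside, and the pen, bottle and eraser undisturbed. The depth data puts the tray knob back at its home position. I'm handing in.

```bash
python3 -c "
from workcell import *
print(finish_job())"
```

```text
the job is handed in; nothing more can be done
None
```

I handed the job in: all five finds boxes are inside the carrier and look flat (one shifted under the bar after I placed it), the keeper bar is shut against its stop, the empty catch tray is fully home, and I did not touch the pen, loupe, glue bottle or eraser.

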